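# Seat the long-nosed stone holder against the hidden stop of the laser station

## Task

Pick up the long-nosed stone holder by its upright steel grip, set it in the open channel of the clamping station with its nose towards the hood, and slide it under the hood until you feel it come fully home against the stop hidden inside. Push gently, do not ram the stop, then let go and leave the holder lying flat in the channel. Leave the short-nosed holder where it is.

Things in the scene. Friction and masses are not known exactly. Their poses are not given: they have to be found in the camera images.
- long_holder_grip (a point): Long-nosed stone holder, ~0.45 kg, lying on the table: flat aluminium bar 130 long x 40 wide x 14 thick with dark pockets; an upright steel grip block at its rear end, 30 long (x), 24 wide (y), top 70 above the underside. Point: on the grip's axis, 42 above the underside. x runs to the nose tip, 115 ahead of the point (rear end 15 behind); z up. Take the grip from above across its 24 mm (along y).
- short_holder_grip (a point): Short-nosed holder, a bystander that stays where it is: same grip and bar width, but the bar is only 75 mm long (nose tip 60 mm ahead of this point). Point and axes as for the long one.
- mouth (a point): Clamping station: fixed dark plate 270 x 130 x 12. Point: on the channel floor (12 above the table), mid-width, at the hood's front edge. x points along the channel into the hood. x -150 to 0: open channel between aluminium rails 12 high, 72 wide at the outer end, 56 at the hood. x 0 to 105: grey hood, top 34 above the floor, 100 wide, with a tunnel 56 wide x 26 high, open to -x.
- seat (a joint): Stop plate hidden in the tunnel: the nose meets it 25 to 55 mm inside the mouth (varies, unseen, must be felt). Reads 0 untouched; it yields at about 2 N for 6 mm (0.006 m), then stands hard, and stays where pushed. Fully home is its hard end; 3 mm or more counts. A push of 8 to 20 N is plenty; over 60 N rams it.
Not all that is in view belongs to the job. What is shaped like the part that bears long_holder_grip but blue is not meant.

How it is judged:
At the end, for the whole second after the job is handed in: The stop plate is pushed in by at least 3 mm of its 6 mm, and the long-nosed holder lies at rest and flat (within 7 degrees, 8 mm in height) in the channel, its nose 10 to 80 mm inside the hood and its grip within 20 mm of the centre line (value of joint seat above 0.003 m and x of long_holder_grip in the frame of mouth between -0.105 and -0.035 m and y of long_holder_grip in the frame of mouth between -0.02 and 0.02 m and z of long_holder_grip in the frame of mouth between 0.034 and 0.05 m and angle between long_holder_grip's own z axis and vertical below 0.12 rad and linear speed of long_holder below 0.02 m/s); the robot touches nothing.
It fails at once if the hidden stop is rammed (pushed with more than 60 N) (contact force between seat and anything else above 60 N).
It fails at once if the short-nosed holder is shifted by more than 30 mm (distance of short_holder_grip from where it was at the start of the episode above 0.03 m).
It also fails if it takes over 38 s, if anything falls off the work surface, if the arm or the gripper's body presses on something with over 40 N, if the wrist force passes 120 N, or if a joint passes its speed limit or range.

## Robot

A 7-joint arm with a two-finger parallel gripper is mounted at the origin on the work surface. World frame = base frame: x ahead of the robot, y to its left, z up, the work surface at z = 0. Lengths are in m, angles in rad, forces in N, time in s.
With the tool pointing down it reaches from about 0.425 to 0.875 m from the base axis. Payload 4.7 kg.
Tool frame: the origin (TCP) lies on the centre line of the jaws, within the pads' length; the fingertips stand 17 mm ahead of it and the grasp point (between the pads) lies 2 mm behind it (arm.nose_length is the distance from the TCP to the fingertips, in m); z points along the fingers, x is the direction in which the jaws open and shut, and the axes are right-handed (so a half turn about z gives the same grasp; the last joint's range is limited). The gripper opens to 87 mm and grips with 3 to 60 N. Pads are 19 mm wide; open, the fingers measure 117 mm over their backs; the gripper's body (75 mm by 190 mm) begins 51 mm behind the grasp point.
Start: joints at [-1.237, 0.321, -0.07, 1.45, 0.023, 1.371, -0.057], TCP at [0.204, 0.617, 0.24] pointing down, gripper open.
Joint ranges: [-2.86, 2.86], [-0.3, 2.09], [-1.38, 1.24], [0.06, 2.45], [-1.56, 4.7], [0.09, 2.05], [-2.69, 2.69]. Speed limits (rad/s): [2.57, 2.57, 3.14, 3.14, 3.14, 3.14, 3.14].

## Interface

Orientations are given as a unit quaternion [w, x, y, z].
In Python, from station import arm gives the robot as it stands. The module is installed in compiled form; this text tells all that it offers.
- The arm moves only by the tool play_rows, never from a script. Its arguments are lists of equal length, an entry for each row: "offset": the shift along the world's x, y, z in m, a list of three; "dr": the turn, a rotation vector about the world's x, y, z in rad, a list of three; "jaw": the gripper command: -1 is shut, 1 is fully open, values between are in proportion. In form: {"offset": [[tx, ty, tz], ...], "dr": [[ax, ay, az], ...], "jaw": [jaw, ...]}. A call has 1 to 20 rows; each row shifts and turns the pose as measured when the row begins; what a row does not reach is not made up. A row lasts 1/10 s, in which the tool goes at most 50 mm and 8.59 degrees, less where a joint would pass 70% of its speed; a pose out of reach is approached as far as the arm can. A call with a gripper value outside its range is refused whole. The fingers move at their own pace and stop on an object; "newtons" is the grip in N (left out, the last holds). Time passes only in rows, so rows that do not move let the fingers close. It gives the time, the measured TCP pose, the force and the opening at its end, in the units of the state.
- arm.sense(): the state, without advancing time (a new reading comes with each control period).
- arm.grab_frame(name): name is "scene" or "top" or "wrist"; returns (picture, depth): 420x560x3 uint8, blue, green, red; 420x560 float32, m along the optical axis (not along the pixel's ray), 0 where there is no reading.
- arm.camera_model(name): a dict with "camera_matrix" (3x3 intrinsics, pixels), "T" (4x4, takes a point from camera to world coordinates). Camera axes: x right, y down, z forward; pixel columns grow to the right and rows downward; lengths in m; the calibration is good to about 2 mm. A picture is of the moment at which its call begins: read the wrist's pose just before it. camera_model takes no time and is no camera call; for the wrist camera it gives the pose at the moment of the call.
- arm.sign_off(): hands the job in, once; it reports no verdict.
The state is a dict: "time_s": time; "joint_pos": joint angles; "dq": joint speeds; "effort": joint torques, N m; "ee_pos": TCP position; "orientation": TCP orientation; "contact_force": force on the tool from outside, world axes, zero at the start; "wrist_torque": the same for the moment, N m; "finger_gap": finger opening in m.
Only numpy, scipy, OpenCV 4.12 (cv2) and the standard library are available. Lean on these libraries where they do the work, as an engineer would, in place of code of your own. Each camera call takes 0.05 s, during which the arm holds its last target.

## Working session

There is one attempt and no reset: what is moved stays moved. The work goes in short steps, Python scripts to look and compute and a tool call to move; the robot and the scene stay as the last step left them, time stands still between calls to the robot, and variables do not carry over. Pictures are saved under pics/ and viewed, and the job is handed in when it is done.

Besides the shell and the picture viewer there is one more tool, called after "Emit:" by a JSON object that holds its "op" and its "data", one argument or row to a line. play_rows: Moves the arm, as the interface text tells. Its arguments: {"type":"object","properties":{"offset":{"type":"array"},"dr":{"type":"array"},"jaw":{"type":"array"},"newtons":{"type":"number"}},"required":["offset","dr","jaw"]}

```bash
mkdir -p pics
python3 - <<'E'
from station import arm
import cv2,numpy as np
s=arm.sense();print(s)
for n in("scene","top"):
    p,d=arm.grab_frame(n);m=arm.camera_model(n)
    cv2.imwrite(f"pics/{n}0.png",p);np.savez(f"pics/{n}0.npz",p=p,d=d,K=m["camera_matrix"],T=m["T"])
E
```

```text
{'time_s': 0.0, 'joint_pos': array([-1.23688663,  0.32182596, -0.07007083,  1.4516746 ,  0.02260582,
        1.37081186, -0.05692093]), 'dq': array([-1.45442205e-03,  8.81413252e-05, -1.16410563e-03, -1.60790538e-03,
       -9.27882794e-04, -5.19663732e-04,  1.27711978e-03]), 'effort': array([ 5.56428495e-04, -4.91274011e+01, -4.03515631e-01, -3.12531781e+01,
       -6.38191542e-02,  4.33324242e-02,  1.67643548e-04]), 'ee_pos': array([0.20424151, 0.61652288, 0.23845966]), 'orientation': array([ 6.09340515e-04,  8.10674707e-01,  5.85496016e-01, -7.50246319e-04]), 'contact_force': array([ 0.26886932, -0.19518197,  0.43657594]), 'wrist_torque': array([ 0.04768406, -0.05081208, -0.01004914]), 'finger_gap': 0.0873562407713152}
```

View pics/scene0.png

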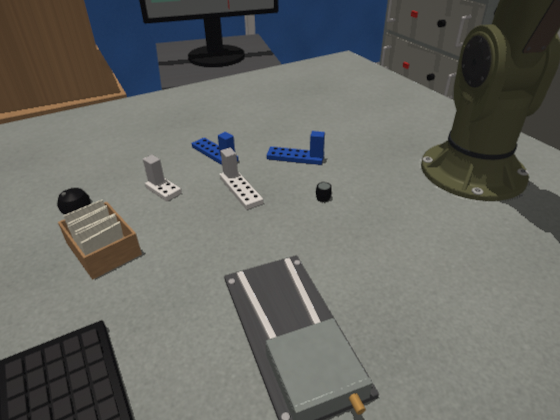

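View pics/top0.png

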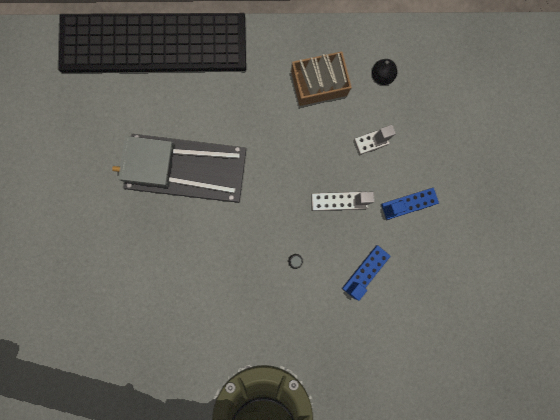

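The top view shows the long white holder with its grip at about (366,198) and nose at about (312,201). The short one is at (388,133), and two blue decoys are nearby. The station sits on the left, hood at about (147,162), with the channel opening to the right.

Run:
```python
import cv2,numpy as np
z=np.load("pics/top0.npz");p,d,K,T=z["p"],z["d"],z["K"],z["T"]
print(K,T)
for (a,b,c,e) in((300,120,150,110),(110,120,150,100)):
    cv2.imwrite(f"pics/crop{a}.png",cv2.resize(p[b:b+e,a:a+c],None,fx=5,fy=5,interpolation=cv2.INTER_CUBIC))
v,u=np.mgrid[:420,:560]
P=np.stack([(u-K[0,2])/K[0,0]*d,(v-K[1,2])/K[1,1]*d,d],-1)@T[:3,:3].T+T[:3,3]
np.save("pics/P.npy",P)
for q in((366,198),(320,201),(388,133),(147,162),(172,140),(210,170),(240,155),(234,190),(262,350),(408,205)):print(q,P[q[1],q[0]].round(4))
```

```text
[[402.06715705   0.         277.83297087]
 [  0.         402.06715705 205.60448639]
 [  0.           0.           1.        ]] [[-0.02711762 -0.99479021  0.09827036  0.37817206]
 [-0.99899955  0.0234721  -0.03806515 -0.00966686]
 [ 0.03556022 -0.09920428 -0.99443149  0.93869204]
 [ 0.          0.          0.          1.        ]]
(366, 198) [ 0.4762 -0.2369  0.07  ]
(320, 201) [ 0.4779 -0.1433  0.0146]
(388, 133) [ 0.6213 -0.2937  0.0697]
(147, 162) [0.5706 0.245  0.0477]
(172, 140) [0.6292 0.1976 0.0126]
(210, 170) [0.5564 0.1102 0.0128]
(240, 155) [0.5906 0.0401 0.0128]
(234, 190) [0.507  0.0548 0.0225]
(262, 350) [ 0.1438 -0.0009  0.0016]
(408, 205) [ 0.4636 -0.3491  0.0159]
```

Run:
```python
import cv2,numpy as np
P=np.load("pics/P.npy");Z=P[...,2]
def box(m,name):
    q=P[m][:,:2].astype(np.float32);r=cv2.minAreaRect(q*1000);print(name,m.sum(),np.round(q.mean(0),4),r, cv2.boxPoints(r).round(0).tolist(),np.median(Z[m]))
M=np.zeros(Z.shape,bool)
def reg(a,b,c,d):
    m=M.copy();m[b:d,a:c]=1;return m
box(reg(345,180,378,215)&(Z>.06),"grip long")
box(reg(305,180,355,215)&(Z>.008)&(Z<.03),"bar long")
box(reg(350,120,400,160)&(Z>.06),"grip short")
box(reg(110,120,250,210)&(Z>.04),"hood")
box(reg(110,120,250,210)&(Z>.006),"station")
box(reg(176,140,250,210)&(Z>.018)&(Z<.03)&(np.arange(420)[:,None]<168),"rail1")
box(reg(176,140,250,210)&(Z>.018)&(Z<.03)&(np.arange(420)[:,None]>168),"rail2")
```

```text
grip long 160 [ 0.4779 -0.2359] ((438.6824951171875, -129.65390014648438), (30.136764526367188, 267.06817626953125), 20.32399559020996) [[378.0, -10.0], [471.0, -260.0], [499.0, -250.0], [406.0, 1.0]] 0.06958704443856117
bar long 743 [ 0.4781 -0.1734] ((478.10498046875, -173.83351135253906), (40.03426742553711, 101.32813262939453), 0.6327275633811951) [[458.0, -123.0], [459.0, -225.0], [499.0, -224.0], [498.0, -123.0]] 0.013992581000755178
grip short 165 [ 0.6164 -0.2811] ((513.9320678710938, -153.24583435058594), (30.54339599609375, 394.017578125), 38.96406555175781) [[378.0, -10.0], [626.0, -316.0], [650.0, -297.0], [402.0, 10.0]] 0.06919868451214573
hood 2199 [0.5697 0.2432] ((519.419189453125, 135.39028930664062), (384.7345275878906, 126.2879867553711), 63.9347038269043) [[378.0, -10.0], [492.0, -65.0], [661.0, 280.0], [547.0, 336.0]] 0.046666245296973274
station 6826 [0.5601 0.1707] ((545.251953125, 126.71841430664062), (384.3448486328125, 195.82040405273438), 66.22277069091797) [[378.0, -10.0], [557.0, -89.0], [712.0, 263.0], [533.0, 342.0]] 0.014534491239392877
rail1 300 [0.5936 0.1147] ((598.5755004882812, 114.56050109863281), (142.66802978515625, 20.25716209411621), 85.0289077758789) [[582.0, 44.0], [602.0, 43.0], [615.0, 185.0], [595.0, 187.0]] 0.02415624270260841
rail2 278 [0.5191 0.1198] ((525.3131103515625, 119.53223419189453), (135.35955810546875, 22.234472274780273), 78.70286560058594) [[501.0, 55.0], [523.0, 51.0], [549.0, 184.0], [528.0, 188.0]] 0.024338670660221162
```

Run:
```python
import cv2,numpy as np
P=np.load("pics/P.npy");Z=P[...,2].copy();Z[Z>.2]=-1
def box(m,name):
    q=P[m][:,:2].astype(np.float32);r=cv2.minAreaRect(q*1000);print(name,m.sum(),np.round(q.mean(0),4),np.round(r[0]),np.round(r[1]),round(r[2],1), cv2.boxPoints(r).round(0).tolist(),np.median(Z[m]).round(4))
M=np.zeros(Z.shape,bool)
def reg(a,b,c,d):
    m=M.copy();m[b:d,a:c]=1;return m
box(reg(345,180,378,215)&(Z>.066),"grip long")
box(reg(350,120,400,160)&(Z>.066),"grip short")
box(reg(110,120,250,210)&(Z>.044),"hood")
box(reg(122,120,250,210)&(Z>.006),"station")
```

```text
grip long 151 [ 0.4785 -0.2381] [ 479. -239.] [30. 23.] 88.0 [[467.0, -253.0], [490.0, -254.0], [491.0, -224.0], [468.0, -223.0]] 0.0696
grip short 141 [ 0.626  -0.2925] [ 626. -293.] [23. 30.] 17.3 [[611.0, -282.0], [620.0, -311.0], [642.0, -304.0], [633.0, -275.0]] 0.0694
hood 2024 [0.5756 0.2507] [576. 251.] [107. 100.] 81.9 [[519.0, 205.0], [618.0, 191.0], [633.0, 296.0], [534.0, 311.0]] 0.0467
station 6669 [0.5619 0.1703] [564. 170.] [271. 131.] 81.7 [[480.0, 45.0], [609.0, 26.0], [649.0, 294.0], [519.0, 313.0]] 0.0144
```

View pics/crop300.png

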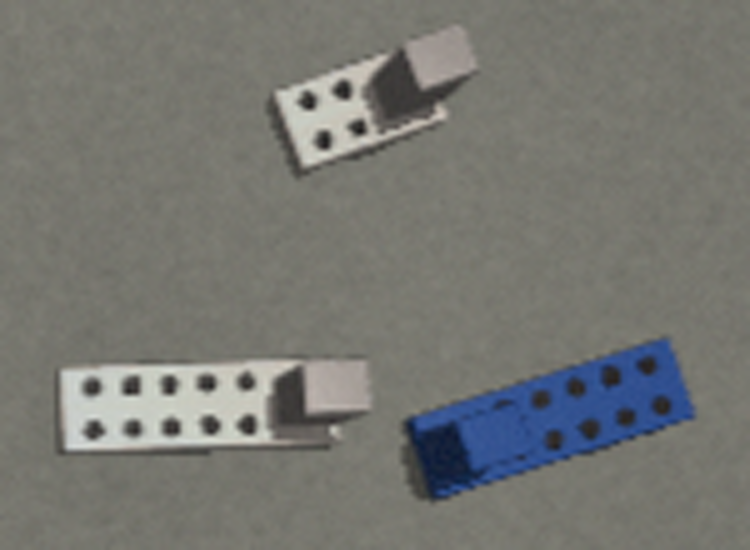

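View pics/crop110.png

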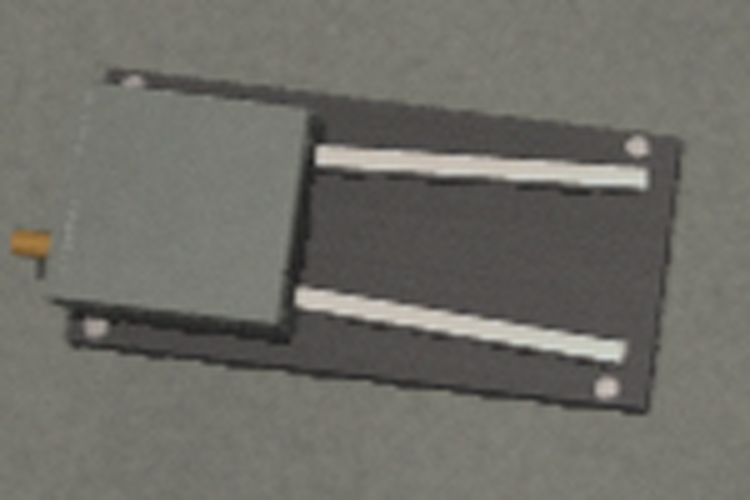

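Emit:
{"op": "play_rows", "data": {
  "offset": [
    [0.03, -0.027, 0],
    [0.03, -0.027, 0],
    [0.03, -0.027, 0],
    [0.03, -0.027, 0],
    [0.03, -0.027, 0],
    [0.03, -0.027, 0],
    [0.03, -0.027, 0],
    [0.03, -0.027, 0],
    [0.03, -0.027, 0],
    [0.03, -0.027, 0],
    [0, -0.04, 0],
    [0, -0.04, 0],
    [0, -0.04, 0],
    [0, -0.04, 0],
    [0, -0.04, 0],
    [0, -0.04, 0],
    [0, -0.04, 0],
    [0, -0.04, 0],
    [0, -0.04, 0],
    [0, -0.04, 0]
  ],
  "dr": [
    [0, 0, -0.06],
    [0, 0, -0.06],
    [0, 0, -0.06],
    [0, 0, -0.06],
    [0, 0, -0.06],
    [0, 0, -0.06],
    [0, 0, -0.06],
    [0, 0, -0.06],
    [0, 0, -0.06],
    [0, 0, -0.06],
    [0, 0, -0.06],
    [0, 0, -0.06],
    [0, 0, -0.06],
    [0, 0, -0.06],
    [0, 0, -0.06],
    [0, 0, -0.06],
    [0, 0, -0.06],
    [0, 0, -0.06],
    [0, 0, -0.06],
    [0, 0, -0.06]
  ],
  "jaw": [1, 1, 1, 1, 1, 1, 1, 1, 1, 1, 1, 1, 1, 1, 1, 1, 1, 1, 1, 1],
  "newtons": 40
}}

```text
time_s: 2.1
ee_pos: [0.5025, -0.0789, 0.2274]
orientation: [-0.002, 1.0, 0.008, -0.008]
contact_force: [0.1, -1.4, 0.3]
finger_gap: 0.087
```

```bash
cat > h.py <<'E'
from station import arm
import numpy as np
from scipy.spatial.transform import Rotation as R
def st():
    s=arm.sense();q=s["orientation"];r=R.from_quat([q[1],q[2],q[3],q[0]]).as_matrix()
    print("t",round(s["time_s"],2),"pos",s["ee_pos"].round(4),"xang",np.degrees(np.arctan2(r[1,0],r[0,0])).round(2),"z",r[:,2].round(4),"F",s["contact_force"].round(2),"gap",round(s["finger_gap"],4),"q",s["joint_pos"].round(2))
    return s,r
E
python3 -c "
from h import *;st()"
```

```text
t 2.1 pos [ 0.5025 -0.0789  0.2274] xang 0.91 z [-0.0153  0.0037 -0.9999] F [ 0.11 -1.43  0.26] gap 0.087 q [-0.46  0.03  0.58  1.82 -0.02  1.31  0.14]
```

Emit:
{"op": "play_rows", "data": {
  "offset": [
    [-0.006, -0.04, 0],
    [-0.006, -0.04, 0],
    [-0.006, -0.04, 0],
    [-0.006, -0.039, 0],
    [0, 0, -0.02],
    [0, 0, 0]
  ],
  "dr": [
    [0, -0.015, 0],
    [0, 0, 0],
    [0, 0, 0],
    [0, 0, 0],
    [0, 0, 0],
    [0, 0, 0]
  ],
  "jaw": [1, 1, 1, 1, 1, 1]
}}

```text
time_s: 2.7
ee_pos: [0.4731, -0.2517, 0.2063]
orientation: [-0.001, 1.0, 0.002, -0.0]
contact_force: [0.5, 0.7, 0.2]
finger_gap: 0.0868
```

Run:
```python
from h import *
import cv2
st();m=arm.camera_model("wrist");K,T=m["camera_matrix"],m["T"]
p,d=arm.grab_frame("wrist");cv2.imwrite("pics/w1.png",p)
v,u=np.mgrid[:420,:560]
P=np.stack([(u-K[0,2])/K[0,0]*d,(v-K[1,2])/K[1,1]*d,d],-1)@T[:3,:3].T+T[:3,3]
Z=P[...,2]
m=(d>0)&(Z>.064)&(Z<.075)&(np.abs(P[...,0]-.4785)<.03)&(np.abs(P[...,1]+.2385)<.03)
r=cv2.minAreaRect(P[m][:,:2].astype(np.float32)*1000);print(m.sum(),r,np.median(Z[m]))
m=(d>0)&(Z>.010)&(Z<.018)&(np.abs(P[...,0]-.4785)<.035)&(P[...,1]>-.26)&(P[...,1]<-.1)
r=cv2.minAreaRect(P[m][:,:2].astype(np.float32)*1000);print(m.sum(),r,np.median(Z[m]))
```

```text
t 2.7 pos [ 0.4731 -0.2517  0.2063] xang 0.19 z [-3.0e-04  1.3e-03 -1.0e+00] F [0.49 0.72 0.23] gap 0.0868 q [-0.25  0.11  0.75  1.8  -0.08  1.26  0.52]
919 ((480.0627136230469, -241.72723388671875), (23.945356369018555, 30.452919006347656), 0.8625307679176331) 0.06988159334598903
4463 ((479.5700988769531, -191.84744262695312), (40.05869674682617, 130.3634796142578), 0.7501258254051208) 0.01407566673588595
```

View pics/w1.png

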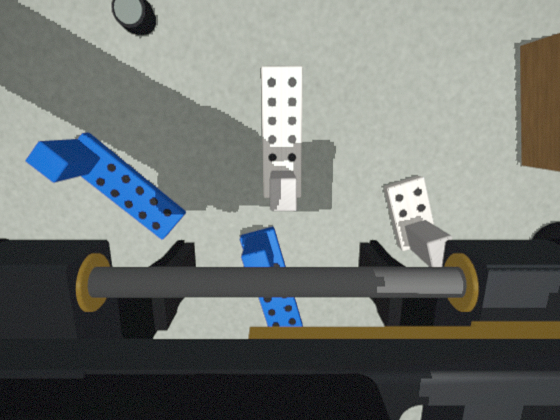

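The wrist view shows the long holder's bar at (282,130) and its grip at (283,193), directly ahead of the jaws. The near blue decoy lies behind at (258,245).

Emit:
{"op": "play_rows", "data": {
  "offset": [
    [0.0065, 0.011, 0],
    [0, 0, -0.03],
    [0, 0, -0.03],
    [0, 0, -0.025],
    [0, 0, 0]
  ],
  "dr": [
    [0, 0, 0.01],
    [0, 0, 0],
    [0, 0, 0],
    [0, 0, 0],
    [0, 0, 0]
  ],
  "jaw": [1, 1, 1, 1, 1]
}}

```text
time_s: 3.25
ee_pos: [0.4876, -0.2324, 0.1249]
orientation: [-0.001, 1.0, 0.014, 0.005]
contact_force: [0.3, 0.1, -0.5]
finger_gap: 0.0871
```

```bash
python3 -c "
from h import *;st()"
```

```text
t 3.25 pos [ 0.4876 -0.2324  0.1249] xang 1.58 z [ 0.0108  0.0021 -0.9999] F [ 0.27  0.13 -0.55] gap 0.0871 q [-0.25  0.2   0.72  1.89 -0.16  1.09  0.56]
```

Emit:
{"op": "play_rows", "data": {
  "offset": [
    [-0.008, -0.008, -0.02],
    [0, 0, 0],
    [0, 0, 0]
  ],
  "dr": [
    [0, 0.011, -0.014],
    [0, 0, 0],
    [0, 0, 0]
  ],
  "jaw": [1, 1, 1]
}}

```text
time_s: 3.55
ee_pos: [0.4846, -0.2364, 0.1086]
orientation: [-0.001, 1.0, 0.011, 0.002]
contact_force: [1.2, -0.3, 0.0]
finger_gap: 0.0868
```

```bash
python3 -c "
from h import *;st()"
```

```text
t 3.55 pos [ 0.4846 -0.2364  0.1086] xang 1.23 z [ 0.0049  0.0027 -1.    ] F [ 1.23 -0.33  0.01] gap 0.0868 q [-0.23  0.23  0.72  1.91 -0.17  1.07  0.58]
```

Emit:
{"op": "play_rows", "data": {
  "offset": [
    [-0.005, -0.004, -0.02],
    [-0.002, -0.002, -0.02],
    [0, 0, -0.015],
    [0, 0, 0]
  ],
  "dr": [
    [0, 0.006, -0.006],
    [0, 0, 0],
    [0, 0, 0],
    [0, 0, 0]
  ],
  "jaw": [1, 1, 1, 1]
}}

```text
time_s: 3.95
ee_pos: [0.4851, -0.2405, 0.0595]
orientation: [-0.001, 1.0, 0.011, 0.006]
contact_force: [0.8, -0.1, 0.5]
finger_gap: 0.0868
```

```bash
python3 -c "
from h import *;st()"
```

```text
t 3.95 pos [ 0.4851 -0.2405  0.0595] xang 1.23 z [ 0.0122  0.0022 -0.9999] F [ 0.78 -0.12  0.54] gap 0.0868 q [-0.2   0.3   0.7   1.95 -0.24  0.97  0.64]
```

Emit:
{"op": "play_rows", "data": {
  "offset": [
    [-0.008, 0, -0.012],
    [-0.003, 0, -0.003],
    [0, 0, 0],
    [0, 0, 0]
  ],
  "dr": [
    [0, 0.016, -0.008],
    [0, 0.005, 0],
    [0, 0, 0],
    [0, 0, 0]
  ],
  "jaw": [1, 1, 1, 1]
}}

```text
time_s: 4.35
ee_pos: [0.4756, -0.2404, 0.0461]
orientation: [-0.001, 1.0, 0.007, -0.003]
contact_force: [-0.5, -0.1, -0.9]
finger_gap: 0.087
```

```bash
python3 -c "
from h import *;st()"
```

```text
t 4.35 pos [ 0.4756 -0.2404  0.0461] xang 0.82 z [-0.0068  0.0016 -1.    ] F [-0.5  -0.06 -0.87] gap 0.087 q [-0.2   0.31  0.7   1.96 -0.24  0.96  0.64]
```

Emit:
{"op": "play_rows", "data": {
  "offset": [
    [0.004, 0, -0.003],
    [0, 0, 0],
    [0, 0, 0],
    [0, 0, 0],
    [0, 0, 0],
    [0, 0, 0],
    [0, 0, 0],
    [0, 0, 0]
  ],
  "dr": [
    [0, -0.006, 0],
    [0, 0, 0],
    [0, 0, 0],
    [0, 0, 0],
    [0, 0, 0],
    [0, 0, 0],
    [0, 0, 0],
    [0, 0, 0]
  ],
  "jaw": [1, 1, -1, -1, -1, -1, -1, -1]
}}

```text
time_s: 5.15
ee_pos: [0.4809, -0.2408, 0.0439]
orientation: [-0.001, 1.0, 0.007, 0.001]
contact_force: [-0.4, 0.4, 0.2]
finger_gap: 0.0467
```

```bash
python3 -c "
from h import *;st()"
```

```text
t 5.15 pos [ 0.4809 -0.2408  0.0439] xang 0.81 z [ 0.002   0.0012 -1.    ] F [-0.36  0.4   0.19] gap 0.0467 q [-0.19  0.32  0.7   1.96 -0.25  0.95  0.64]
```

Emit:
{"op": "play_rows", "data": {
  "offset": [
    [0, 0, 0],
    [0, 0, 0],
    [0, 0, 0],
    [0, 0, 0],
    [0, 0, 0],
    [0, 0, 0]
  ],
  "dr": [
    [0, 0, 0],
    [0, 0, 0],
    [0, 0, 0],
    [0, 0, 0],
    [0, 0, 0],
    [0, 0, 0]
  ],
  "jaw": [-1, -1, -1, -1, -1, -1]
}}

```text
time_s: 5.75
ee_pos: [0.4797, -0.241, 0.0439]
orientation: [-0.001, 1.0, 0.007, -0.0]
contact_force: [-1.0, -0.6, 1.0]
finger_gap: 0.0236
```

```bash
python3 -c "
from h import *;st()"
```

```text
t 5.75 pos [ 0.4797 -0.241   0.0439] xang 0.79 z [-2.0e-04  1.6e-03 -1.0e+00] F [-0.99 -0.62  0.97] gap 0.0236 q [-0.19  0.32  0.7   1.96 -0.25  0.95  0.64]
```

Emit:
{"op": "play_rows", "data": {
  "offset": [
    [0, 0, 0.01],
    [0, 0, 0.025],
    [0, 0, 0.025],
    [0, 0, 0.025],
    [0, 0, 0.015],
    [0.005, 0.02, 0],
    [0.009, 0.037, 0],
    [0.009, 0.037, 0],
    [0.009, 0.037, 0],
    [0.009, 0.037, 0],
    [0.009, 0.037, 0],
    [0.009, 0.037, 0],
    [0.005, 0.02, 0],
    [0, 0, 0]
  ],
  "dr": [
    [0, 0, 0],
    [0, 0, 0],
    [0, 0, 0],
    [0, 0, 0],
    [0, 0, 0],
    [0, 0, -0.02],
    [0, 0, -0.02],
    [0, 0, -0.02],
    [0, 0, -0.02],
    [0, 0, -0.02],
    [0, 0, -0.02],
    [0, 0, -0.02],
    [0, 0, -0.01],
    [0, 0, 0]
  ],
  "jaw": [-1, -1, -1, -1, -1, -1, -1, -1, -1, -1, -1, -1, -1, -1]
}}

```text
time_s: 7.15
ee_pos: [0.5361, 0.0318, 0.1463]
orientation: [-0.001, 0.997, -0.075, -0.005]
contact_force: [-0.4, 0.2, -5.3]
finger_gap: 0.0237
```

```bash
python3 -c "
from h import *;st()
import cv2
p,d=arm.grab_frame('scene');cv2.imwrite('pics/s2.png',p)
m=arm.camera_model('wrist');p,d=arm.grab_frame('wrist');cv2.imwrite('pics/w2.png',p);np.savez('pics/w2.npz',d=d,K=m['camera_matrix'],T=m['T'])"
```

```text
t 7.15 pos [0.5361 0.0318 0.1463] xang -8.58 z [-0.0088  0.0031 -1.    ] F [-0.37  0.25 -5.29] gap 0.0237 q [-0.61  0.17  0.55  1.86 -0.1   1.15 -0.17]
```

View pics/w2.png

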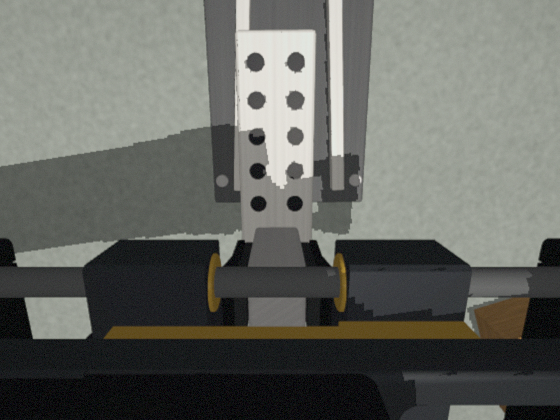

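View pics/s2.png

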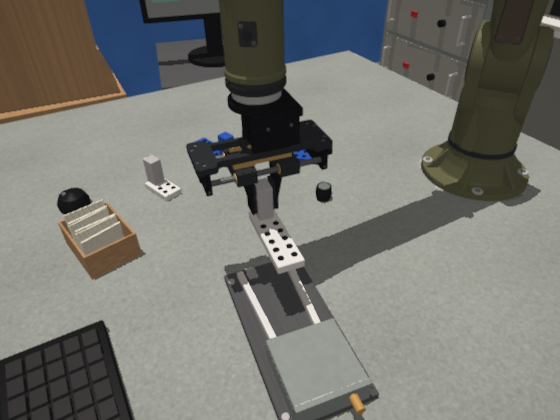

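The holder hangs level in the jaws, nose at (275,32) in the wrist view, just left of the channel's centre. I'll measure it and the channel with this camera's depth.

Run:
```python
import numpy as np,cv2
z=np.load('pics/w2.npz');d,K,T=z['d'],z['K'],z['T']
v,u=np.mgrid[:420,:560]
P=np.stack([(u-K[0,2])/K[0,0]*d,(v-K[1,2])/K[1,1]*d,d],-1)@T[:3,:3].T+T[:3,3]
Z=P[...,2]
m=(d>0)&(u>225)&(u<325)&(v<225)&(Z>.09)&(Z<.15)
q=P[m];r=cv2.minAreaRect(q[:,:2].astype(np.float32)*1000);print("bar",r,cv2.boxPoints(r).round().tolist(),np.median(Z[m]))
A=np.c_[q[:,:2],np.ones(len(q))];print("slope",np.linalg.lstsq(A,q[:,2],rcond=None)[0])
for a,b,n in((225,250,"L"),(322,350,"R")):
    m=(d>0)&(u>a)&(u<b)&(v<195)&(Z>.020)&(Z<.028)
    q=P[m][:,:2].astype(np.float32)*1000;print(n,m.sum(),q.min(0),q.max(0),cv2.minAreaRect(q))
m=(d>0)&(v<210)&(Z>.008)&(Z<.016);q=P[m][:,:2].astype(np.float32)*1000
for lo in(20,40,60,80,100):
    s=q[(q[:,1]>lo)&(q[:,1]<lo+4)];print(lo,s[:,0].min(),s[:,0].max())
for v0 in (40,90,140,170):print(v0,[ (int(x),P[v0,x].round(3).tolist()) for x in (238,243,331,336,342)])
```

```text
bar ((546.3434448242188, 94.31230926513672), (99.6786117553711, 40.20112991333008), 81.59695434570312) [[519.0, 48.0], [559.0, 42.0], [574.0, 141.0], [534.0, 147.0]] 0.11629753957823345
slope [-0.00864117 -0.00089003  0.12109164]
L 871 [503.87692   51.902256] [540.16534 190.28711] ((521.3841552734375, 120.95640563964844), (141.08155822753906, 9.924615859985352), 78.24982452392578)
R 2562 [584.2291   39.61654] [606.24274 181.19594] ((595.4386596679688, 110.21853637695312), (141.6088104248047, 10.453453063964844), 84.84226989746094)
20 610.42535 610.42535
40 483.4085 612.8578
60 485.89886 616.4389
80 487.9203 618.5877
100 491.23727 622.1238
40 [(238, [0.535, 0.141, 0.116]), (243, [0.537, 0.141, 0.116]), (331, [0.596, 0.154, 0.024]), (336, [0.6, 0.153, 0.024]), (342, [0.607, 0.155, 0.011])]
90 [(238, [0.531, 0.118, 0.116]), (243, [0.533, 0.118, 0.116]), (331, [0.592, 0.118, 0.025]), (336, [0.596, 0.118, 0.024]), (342, [0.601, 0.117, 0.023])]
140 [(238, [0.526, 0.094, 0.114]), (243, [0.529, 0.094, 0.116]), (331, [0.588, 0.081, 0.023]), (336, [0.549, 0.097, 0.291]), (342, [0.597, 0.08, 0.025])]
170 [(238, [0.51, 0.069, 0.025]), (243, [0.526, 0.078, 0.117]), (331, [0.586, 0.057, 0.023]), (336, [0.589, 0.057, 0.025]), (342, [0.595, 0.056, 0.023])]
```

Emit:
{"op": "play_rows", "data": {
  "offset": [
    [0.0075, 0.02, 0],
    [0.007, 0.02, -0.02],
    [0, 0, -0.02],
    [0, 0, -0.01],
    [0, 0, 0]
  ],
  "dr": [
    [0, -0.009, 0.004],
    [0, 0, 0],
    [0, 0, 0],
    [0, 0, 0],
    [0, 0, 0]
  ],
  "jaw": [-1, -1, -1, -1, -1]
}}

```text
time_s: 7.75
ee_pos: [0.5503, 0.0608, 0.0957]
orientation: [0.001, 0.997, -0.081, 0.001]
contact_force: [-1.3, -0.1, -4.5]
finger_gap: 0.024
```

```bash
python3 -c "
from h import *;st()"
```

```text
t 7.75 pos [0.5503 0.0608 0.0957] xang -9.25 z [ 9.0e-04 -1.8e-03 -1.0e+00] F [-1.33 -0.08 -4.51] gap 0.024 q [-0.62  0.25  0.53  1.88 -0.14  1.05 -0.2 ]
```

Emit:
{"op": "play_rows", "data": {
  "offset": [
    [0.001, 0.008, -0.01],
    [0.0, 0.006, -0.014],
    [0, 0, -0.006],
    [0, 0, 0]
  ],
  "dr": [
    [0, 0, 0.012],
    [0, 0, 0.006],
    [0, 0, 0],
    [0, 0, 0]
  ],
  "jaw": [-1, -1, -1, -1]
}}

```text
time_s: 8.15
ee_pos: [0.5523, 0.074, 0.0649]
orientation: [0.001, 0.997, -0.073, 0.002]
contact_force: [0.0, 0.0, -4.9]
finger_gap: 0.0238
```

```bash
python3 -c "
from h import *;st()
import cv2
m=arm.camera_model('wrist');p,d=arm.grab_frame('wrist');cv2.imwrite('pics/w3.png',p);np.savez('pics/w3.npz',d=d,K=m['camera_matrix'],T=m['T'])"
```

```text
t 8.15 pos [0.5523 0.074  0.0649] xang -8.33 z [ 0.0031 -0.0015 -1.    ] F [ 0.01  0.02 -4.87] gap 0.0238 q [-0.62  0.3   0.51  1.89 -0.17  0.99 -0.19]
```

View pics/w3.png

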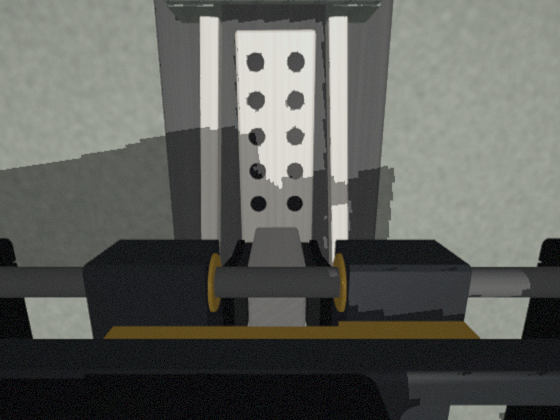

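The bar (236–316 at v=32) sits between the rails' inner edges (217, 330) with its nose just short of the hood edge at v≈18. It is about 1 mm right of centre.

Emit:
{"op": "play_rows", "data": {
  "offset": [
    [-0.001, 0, -0.004],
    [0, 0, -0.003],
    [0, 0, -0.002],
    [0, 0, 0]
  ],
  "dr": [
    [0, 0.002, 0],
    [0, 0, 0],
    [0, 0, 0],
    [0, 0, 0]
  ],
  "jaw": [-1, -1, -1, -1]
}}

```text
time_s: 8.6
ee_pos: [0.5522, 0.0738, 0.0566]
orientation: [0.0, 0.997, -0.073, 0.002]
contact_force: [-0.0, -0.4, -5.2]
finger_gap: 0.0241
```

```bash
python3 -c "
from h import *;st()"
```

```text
t 8.6 pos [0.5522 0.0738 0.0566] xang -8.35 z [ 3.2e-03 -8.0e-04 -1.0e+00] F [-0.04 -0.36 -5.15] gap 0.0241 q [-0.62  0.31  0.51  1.9  -0.18  0.97 -0.18]
```

Emit:
{"op": "play_rows", "data": {
  "offset": [
    [0, 0, -0.0007],
    [0.0005, 0.005, 0],
    [0.0005, 0.005, 0],
    [0.0005, 0.005, 0],
    [0.0005, 0.005, 0],
    [0.0005, 0.005, 0],
    [0, 0, 0]
  ],
  "dr": [
    [0, 0.003, 0],
    [0, 0, 0],
    [0, 0, 0],
    [0, 0, 0],
    [0, 0, 0],
    [0, 0, 0],
    [0, 0, 0]
  ],
  "jaw": [-1, -1, -1, -1, -1, -1, -1]
}}

```text
time_s: 9.3
ee_pos: [0.5555, 0.1021, 0.0565]
orientation: [-0.0, 0.997, -0.072, 0.001]
contact_force: [-0.3, 1.0, -5.3]
finger_gap: 0.0238
```

```bash
python3 -c "
from h import *;st()"
```

```text
t 9.3 pos [0.5555 0.1021 0.0565] xang -8.3 z [ 1.4e-03  4.0e-04 -1.0e+00] F [-0.26  1.04 -5.33] gap 0.0238 q [-0.65  0.33  0.49  1.88 -0.18  0.98 -0.23]
```

Emit:
{"op": "play_rows", "data": {
  "offset": [
    [0.0003, 0.003, -0.0003],
    [0.0003, 0.003, 0],
    [0.0003, 0.003, 0],
    [0, 0, 0]
  ],
  "dr": [
    [0, 0, 0],
    [0, 0, 0],
    [0, 0, 0],
    [0, 0, 0]
  ],
  "jaw": [-1, -1, -1, -1]
}}

```text
time_s: 9.7
ee_pos: [0.5564, 0.1118, 0.0561]
orientation: [-0.0, 0.997, -0.072, 0.001]
contact_force: [-0.1, 0.0, -3.6]
finger_gap: 0.0238
```

Emit:
{"op": "play_rows", "data": {
  "offset": [
    [0.0003, 0.002, 0],
    [0.0003, 0.002, 0],
    [0.0003, 0.002, 0]
  ],
  "dr": [
    [0, 0, 0],
    [0, 0, 0],
    [0, 0, 0]
  ],
  "jaw": [-1, -1, -1]
}}

```text
time_s: 10.0
ee_pos: [0.5575, 0.1174, 0.0562]
orientation: [0.0, 0.997, -0.073, 0.001]
contact_force: [0.1, -0.6, -4.9]
finger_gap: 0.0238
```

Emit:
{"op": "play_rows", "data": {
  "offset": [
    [0.0003, 0.002, 0],
    [0.0003, 0.002, 0],
    [0.0003, 0.002, 0]
  ],
  "dr": [
    [0, 0, 0],
    [0, 0, 0],
    [0, 0, 0]
  ],
  "jaw": [-1, -1, -1]
}}

```text
time_s: 10.3
ee_pos: [0.5584, 0.1232, 0.0562]
orientation: [0.001, 0.997, -0.073, 0.0]
contact_force: [-0.1, -2.5, -2.8]
finger_gap: 0.0235
```

```bash
python3 -c "
from h import *;st()"
```

```text
t 10.3 pos [0.5584 0.1232 0.0562] xang -8.38 z [ 9.0e-04 -1.3e-03 -1.0e+00] F [-0.13 -2.45 -2.85] gap 0.0235 q [-0.68  0.34  0.48  1.86 -0.18  0.98 -0.26]
```

Emit:
{"op": "play_rows", "data": {
  "offset": [
    [0.0003, 0.002, 0]
  ],
  "dr": [
    [0, 0, 0]
  ],
  "jaw": [-1]
}}

```text
time_s: 10.4
ee_pos: [0.5586, 0.1244, 0.0563]
orientation: [0.001, 0.997, -0.073, 0.0]
contact_force: [-2.1, -3.8, -1.9]
finger_gap: 0.024
```

Emit:
{"op": "play_rows", "data": {
  "offset": [
    [0.0003, 0.002, 0]
  ],
  "dr": [
    [0, 0, 0]
  ],
  "jaw": [-1]
}}

```text
time_s: 10.5
ee_pos: [0.5588, 0.1257, 0.0564]
orientation: [0.002, 0.997, -0.074, 0.0]
contact_force: [-2.1, -3.7, -2.2]
finger_gap: 0.0237
```

Emit:
{"op": "play_rows", "data": {
  "offset": [
    [0.0003, 0.002, 0]
  ],
  "dr": [
    [0, 0, 0]
  ],
  "jaw": [-1]
}}

```text
time_s: 10.6
ee_pos: [0.5589, 0.127, 0.0564]
orientation: [0.002, 0.997, -0.074, -0.0]
contact_force: [-1.5, -3.5, -2.2]
finger_gap: 0.0234
```

Emit:
{"op": "play_rows", "data": {
  "offset": [
    [0.0003, 0.002, 0]
  ],
  "dr": [
    [0, 0, 0]
  ],
  "jaw": [-1]
}}

```text
time_s: 10.7
ee_pos: [0.5591, 0.1285, 0.0565]
orientation: [0.002, 0.997, -0.074, -0.0]
contact_force: [-2.5, -4.3, -2.0]
finger_gap: 0.0238
```

Emit:
{"op": "play_rows", "data": {
  "offset": [
    [0.0003, 0.002, 0]
  ],
  "dr": [
    [0, 0, 0]
  ],
  "jaw": [-1]
}}

```text
time_s: 10.8
ee_pos: [0.5592, 0.1287, 0.0566]
orientation: [0.004, 0.997, -0.074, -0.001]
contact_force: [-3.4, -9.0, 2.3]
finger_gap: 0.0238
```

Emit:
{"op": "play_rows", "data": {
  "offset": [
    [0.0003, 0.002, 0]
  ],
  "dr": [
    [0, 0, 0]
  ],
  "jaw": [-1]
}}

```text
time_s: 10.9
ee_pos: [0.5592, 0.1288, 0.0569]
orientation: [0.005, 0.997, -0.075, -0.001]
contact_force: [-4.2, -7.4, 1.2]
finger_gap: 0.0237
```

```bash
python3 -c "
from h import *;st()"
```

```text
t 10.9 pos [0.5592 0.1288 0.0569] xang -8.58 z [-0.0033 -0.0094 -1.    ] F [-4.16 -7.35  1.17] gap 0.0237 q [-0.69  0.35  0.48  1.85 -0.18  0.99 -0.28]
```

Emit:
{"op": "play_rows", "data": {
  "offset": [
    [0, 0.003, -0.0005]
  ],
  "dr": [
    [0.008, 0, 0]
  ],
  "jaw": [-1]
}}

```text
time_s: 11.0
ee_pos: [0.5591, 0.1288, 0.0566]
orientation: [0.003, 0.997, -0.075, -0.002]
contact_force: [-2.9, -10.5, 0.6]
finger_gap: 0.0236
```

Emit:
{"op": "play_rows", "data": {
  "offset": [
    [0, 0.003, -0.0005]
  ],
  "dr": [
    [0.005, 0, 0]
  ],
  "jaw": [-1]
}}

```text
time_s: 11.1
ee_pos: [0.559, 0.1286, 0.0564]
orientation: [0.002, 0.997, -0.076, -0.002]
contact_force: [-3.1, -8.6, 2.5]
finger_gap: 0.0237
```

Emit:
{"op": "play_rows", "data": {
  "offset": [
    [0, 0, 0],
    [0, 0, 0]
  ],
  "dr": [
    [0.003, 0, 0],
    [0, 0, 0]
  ],
  "jaw": [-1, -1]
}}

```text
time_s: 11.3
ee_pos: [0.5592, 0.1285, 0.0563]
orientation: [0.0, 0.997, -0.076, -0.002]
contact_force: [-0.6, -2.1, -3.2]
finger_gap: 0.0238
```

```bash
python3 -c "
from h import *;st()"
```

```text
t 11.3 pos [0.5592 0.1285 0.0563] xang -8.76 z [-5.e-03 -3.e-04 -1.e+00] F [-0.64 -2.08 -3.16] gap 0.0238 q [-0.68  0.35  0.48  1.85 -0.19  0.99 -0.27]
```

Emit:
{"op": "play_rows", "data": {
  "offset": [
    [0, 0, -0.0005],
    [0, 0, 0],
    [0, 0, 0],
    [0, 0, 0],
    [0, 0, 0],
    [0, 0, 0],
    [0, 0, 0],
    [0, 0, 0]
  ],
  "dr": [
    [0, -0.004, 0.004],
    [0, 0, 0],
    [0, 0, 0],
    [0, 0, 0],
    [0, 0, 0],
    [0, 0, 0],
    [0, 0, 0],
    [0, 0, 0]
  ],
  "jaw": [-1, -1, 0.2, 0.2, 0.2, 0.2, 0.2, 0.2]
}}

```text
time_s: 12.1
ee_pos: [0.5628, 0.1343, 0.0589]
orientation: [-0.004, 0.997, -0.073, 0.004]
contact_force: [0.5, 0.9, -0.4]
finger_gap: 0.0515
```

```bash
python3 -c "
from h import *;st()"
```

```text
t 12.1 pos [0.5628 0.1343 0.0589] xang -8.33 z [ 0.0079  0.0067 -0.9999] F [ 0.52  0.88 -0.45] gap 0.0515 q [-0.68  0.34  0.47  1.85 -0.19  0.98 -0.27]
```

Emit:
{"op": "play_rows", "data": {
  "offset": [
    [0, 0, 0.01],
    [0, 0, 0.02],
    [0, 0, 0.03],
    [0, 0, 0.03],
    [0, -0.03, 0.02],
    [0, -0.04, 0],
    [0, -0.04, 0],
    [0, -0.04, 0],
    [0, -0.02, 0],
    [0, 0, 0]
  ],
  "dr": [
    [0, 0, 0],
    [0, 0, 0],
    [0, 0, 0],
    [0, 0, 0],
    [0, 0, 0],
    [0, 0, 0],
    [0, 0, 0],
    [0, 0, 0],
    [0, 0, 0],
    [0, 0, 0]
  ],
  "jaw": [0.2, 0.2, 0.2, 0.2, 0.2, 0.2, 0.2, 0.2, 0.2, 0.2]
}}

```text
time_s: 13.1
ee_pos: [0.5625, -0.0408, 0.1812]
orientation: [-0.005, 0.997, -0.071, 0.008]
contact_force: [-0.2, -0.3, -0.5]
finger_gap: 0.0521
```

Run:
```python
from h import *;st()
import cv2
for n in("top","wrist"):
    m=arm.camera_model(n);K,T=m['camera_matrix'],m['T'];p,d=arm.grab_frame(n);cv2.imwrite(f'pics/{n}9.png',p)
    v,u=np.mgrid[:420,:560]
    P=np.stack([(u-K[0,2])/K[0,0]*d,(v-K[1,2])/K[1,1]*d,d],-1)@T[:3,:3].T+T[:3,3]
    Z=P[...,2]
    for lo,hi,nm in((.074,.09,"grip"),(.0245,.03,"bar")):
        k=(d>0)&(Z>lo)&(Z<hi)&(abs(P[...,0]-.559)<.03)&(P[...,1]>.09)&(P[...,1]<.19)
        if k.sum()>20:
            print(n,nm,k.sum(),cv2.minAreaRect(P[k][:,:2].astype(np.float32)*1000),np.median(Z[k]), np.linalg.lstsq(np.c_[P[k][:,:2],np.ones(k.sum())],P[k][:,2],rcond=None)[0][:2])
```

```text
t 13.1 pos [ 0.5625 -0.0408  0.1812] xang -8.17 z [ 0.0158  0.0083 -0.9998] F [-0.18 -0.31 -0.52] gap 0.0521 q [-0.52  0.18  0.61  1.78 -0.12  1.2  -0.01]
top grip 168 ((559.2669677734375, 130.36402893066406), (30.252843856811523, 24.69333839416504), 82.97682189941406) 0.08209336051329552 [0.02941873 0.01849482]
top bar 327 ((558.3890380859375, 144.0072021484375), (58.226966857910156, 92.28269958496094), 2.364795446395874) 0.026740213970508075 [0.0137037  0.00266114]
wrist grip 253 ((559.034423828125, 113.46517944335938), (2.946465253829956, 23.474075317382812), 82.97724914550781) 0.08007507823377744 [0.27567355 2.02612313]
wrist bar 455 ((563.0550537109375, 121.60684967041016), (32.07274627685547, 74.96894073486328), 62.397804260253906) 0.025970514648209098 [-0.00300857 -0.02091149]
```

View pics/top9.png

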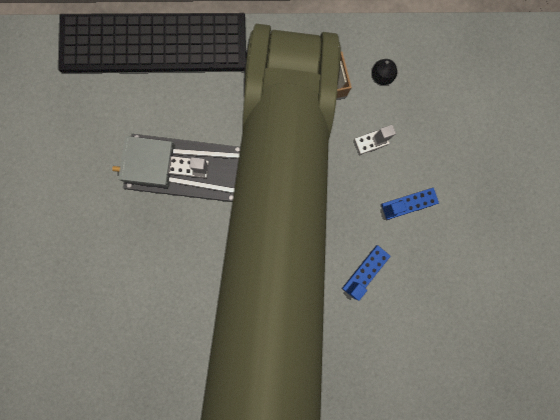

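View pics/wrist9.png

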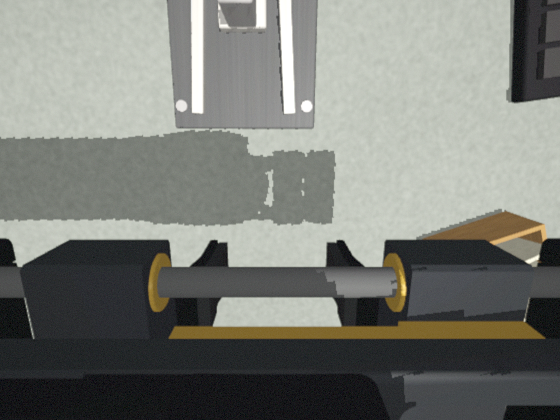

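The holder lies in the channel with its grip at (197,165) in the top view, its nose under the hood and the gripper clear. The short holder is still at (388,133).

```bash
python3 -c "
from station import arm
arm.sign_off()"
```

```text
the job is handed in; nothing more can be done
```

The long-nosed holder is in the channel with its nose about 45 mm inside the hood, pushed fully home against the stop and released. I handed the job in at about 13 s of the 38 s allowed; no verdict was reported.

- **Stop:** First contact showed as about 2.5 N. The holder then moved about 6 mm further at around 4 N and came to a hard end. I pushed once more at about 10 N and it did not advance. The wrist never read more than about 11 N, well under the 60 N limit. The stop's own position can't be read directly, so "fully home" rests on this force and travel pattern.
- **Final pose (top camera):** The grip's centre is about 69 mm in front of the hood edge and within a millimetre or so of the centre line. The grip top is 82 mm above the table, which is what lying flat in the channel gives.
- **Clear of everything:** The gripper is open, has backed away and touches nothing. In the last picture the short-nosed holder is where it started.
- **Disagreements:** The top and wrist cameras differed by 2–3 mm on positions, so I used values in between. The last wrist picture cut off the grip, so its final numbers were not usable. The gripper drifted about 6 mm forward as it let go, but the holder stayed in place.

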